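Shim up a square and hold it against a post

TASK

Stack the loose spacer plate squarely on top of the one lying in front of the post, edges flush, and let go of it. Then stand the square on the stack, slide it up against the post with its upright blade towards the post, and press it lightly into the corner so that its underside sits flat on the stack and its back is flat against the middle of the post's face, keeping the stack flush. Finish while still holding the square pressed there, and leave the other things on the bench alone.

Things in the scene. Friction and masses are not known exactly. Their poses are not given: they have to be found in the camera images.
- jig: fixed flat steel base plate 130 (x) by 260 (y) by 10 thick, lying on the bench; origin at the centre of its underside, z up. Its y axis points from the spacer stack towards the post. A collar 66 by 66, reaching 28 above the bench, surrounds the post's foot (18 above the plate), 8 proud of the post on all sides: one spacer is too low to carry the square past it, two clear it by 6
- post: fixed upright square tube 50 by 50, 170 tall, standing on the jig's base plate 95 from the plate's centre along its +y; axes parallel to the jig's; origin at the centre of its underside, 10 above the bench. The face to work against looks along the jig's -y, 25 from the post's axis
- spacer_low: loose steel spacer plate 50 (x) by 120 (y) by 12 thick, 0.5 kg, already lying on the base plate, its long side roughly along the jig's y and its near end about 16 to 26 from the post's face; origin at the centre of its underside
- spacer_top: identical loose spacer plate 50 (x) by 120 (y) by 12 thick, 0.5 kg, lying on the bare bench; origin at the centre of its underside. A half turn about z makes no difference
- square: loose aluminium standing square, about 0.3 kg, standing on the bare bench: a lying beam 22 (x) by 160 (y) by 28 high, with an upright blade 8 thick (x), 28 wide (y) at its +y end, top 110 above the underside. Beam end and blade edge form one flush upright back face at y = +80. Origin: centre of the beam's underside. The blade's inner edge is at y = 52: grip the beam across x near its middle
- square_corner (a point): the square's outer corner: bottom middle of its back face, moves with the square
- band: bystander: loose steel clamp band, a ring 80 across and 22 high; origin at the centre of its underside as built
- spanner: bystander: loose steel spanner about 170 long lying on the bench; origin at the centre of its underside as built
- can: bystander: loose upright can 66 across and 130 high; origin at the centre of its underside as built
- offcut: bystander: loose upright tube offcut 48 across and 70 high; origin at the centre of its underside as built
Mind the look-alikes: they are no part of the job. What is shaped like the spacer_top but turquoise is not meant. Of the things that look like the square, the larger one is meant.

How it is judged:
By the outcome, as a careful person would: the job done as asked, in the order asked, and still so for the second after the job is handed in, while the arm keeps its last pose, push and grip.
It also fails if it takes over 64 s, if anything falls off the work surface, if the arm or the gripper's body presses on something with over 40 N, if the wrist force passes 120 N, or if a joint passes its speed limit or range.

ROBOT

A 6-joint arm with a two-finger parallel gripper is mounted at the origin on the work surface. World frame = base frame: x ahead of the robot, y to its left, z up, the work surface at z = 0. Lengths are in mm, angles in rad, forces in N, time in s.
With the tool pointing down it reaches from about 300 to 775 mm from the base axis. Payload 14.6 kg.
Tool frame: the origin (TCP) lies on the mounting face of the last link; the fingertips stand 199 mm ahead of it and the grasp point (between the pads) lies 180 mm ahead of it; z points along the fingers, y is the line along which they close (so a half turn about z gives the same grasp; the last joint's range is limited). The gripper opens to 94 mm and grips with 3 to 60 N. Pads are 16 mm wide; open, the fingers measure 119 mm over their backs; the gripper's body (75 mm by 177 mm) begins 78 mm behind the grasp point.
Start: joints at [-1.305, 0.3, 1.521, -0, 1.321, -0.067], TCP at [179.673, -519.816, 404.646] pointing down, gripper open.
Joint ranges: [-3.03, 3.03], [-0.79, 2.21], [0.23, 2.52], [-1.04, 4.18], [0, 3.07], [-2.55, 2.55]. Speed limits (rad/s): [2.22, 2.22, 2.57, 3.14, 3.14, 3.14].

INTERFACE

Orientations are given as [roll, pitch, yaw] about the fixed x, y, z axes, in that order (R = Rz(yaw) Ry(pitch) Rx(roll)).
In Python, from cell import manip gives the robot as it stands. The module is installed in compiled form; this text tells all that it offers.
- The arm moves only by the shell command python3 -m creep 'ROWS' [FORCE]. ROWS is a JSON object of lists of equal length, an entry for each row: "slide": the shift along the world's x, y, z in cm, a list of three; "turn": the turn about the world's z in rad; "claw": the opening, from 0 (shut) to 1 (fully open). A call has 1 to 8 rows; each row shifts and turns the commanded pose from where the row before left it; what a row does not reach is not made up. A row lasts 1/8 s, in which the tool goes at most 62.5 mm and 10.7 degrees, less where a joint would pass 70% of its speed; a pose out of reach is approached as far as the arm can. A call with a gripper value outside its range is refused whole. The fingers move at their own pace and stop on an object; FORCE is the grip in N (left out, the last holds). Time passes only in rows, so rows that do not move let the fingers close. It gives the time, the measured TCP pose, the force, the opening and the grip force at its end, in the units of the state.
- manip.read_state(): the state, without advancing time (a new reading comes with each control period).
- manip.camera(name): name is "side" or "top"; returns (picture, depth): 400x640x3 uint8, red, green, blue; 400x640 float32, mm along the optical axis (not along the pixel's ray), 0 where there is no reading.
- manip.calibration(name): a dict with "intrinsics" (3x3 intrinsics, pixels), "pose" (4x4, takes a point from camera to world coordinates). Camera axes: x right, y up, looking along -z (the intrinsics and any distortion apply to the point x, -y, -z); pixel columns grow to the right and rows downward; lengths in mm; the calibration is good to about 2 mm. A picture is of the moment at which its call begins. calibration takes no time and is no camera call.
- manip.sign_off(): hands the job in; it is judged then, once.
Trained networks look in the newest picture that a camera, given by its name, has taken for a name from the list of things; names that differ only in an ending like _2 or _b are one class to them, and where a whole thing is asked for, a point or a joint stands for the part that bears it (a point fixed in the world has none). Each returns a list of dicts, best first, with "score" (0 to 1); they miss things now and then, are a little off and sometimes report something else, mostly with a low value. They report only what shows in the picture. A call takes as long as a camera call. They do not tell look-alikes from the thing itself.
- manip.cut_out(query, camera): "mask" (400x640 bool, what is visible of it) and "position" ([column, row] in pixels, amid what is visible of it).
The state is a dict: "clock": time; "joints": joint angles; "qd": joint speeds; "effort": joint torques, N m; "eef_pos": TCP position; "eef_rot": TCP orientation; "wrist_force": force on the tool from outside, world axes, zero at the start; "moment": the same for the moment, N m; "finger_gap": finger opening in mm; "finger_force": force on a finger pad.
Only numpy, scipy, OpenCV 4.12 (cv2) and the standard library are available. Lean on these libraries where they do the work, as an engineer would, in place of code of your own. Each camera call takes 0.05 s, during which the arm holds its last target. There are 200 camera calls.

## Working session

There is one attempt and no reset: what is moved stays moved. The work goes in short steps, Python scripts to look and compute and a shell command to move; the robot and the scene stay as the last step left them, time stands still between calls to the robot, and variables do not carry over. Pictures are saved under pics/ and viewed, at most 10 in all, crops included, and the job is handed in when it is done.

```bash
mkdir -p pics; ls
cat > h.py <<'E'
import numpy as np, cv2
from cell import manip
def cloud(name, depth):
    c=manip.calibration(name); K=np.array(c["intrinsics"]); T=np.array(c["pose"])
    v,u=np.mgrid[0:400,0:640]
    x=(u-K[0,2])/K[0,0]*depth; y=(v-K[1,2])/K[1,1]*depth
    P=np.stack([x,-y,-depth,np.ones_like(depth)],-1)
    W=(P@T.T)[...,:3]; W[depth==0]=np.nan
    return W
def shot(name,fn=None):
    p,d=manip.camera(name)
    if fn: cv2.imwrite(fn,p[...,::-1])
    return p,d,cloud(name,d)
E
python3 - <<'E'
from h import *
for n in("top","side"):
    p,d,W=shot(n,f"pics/{n}0.png"); c=manip.calibration(n); print(n,{k:np.round(v,3).tolist() for k,v in c.items()})
    np.savez(f"{n}0.npz",p=p,d=d,W=W)
    for q in("spacer_top","spacer_low","square","jig","post","can","band"):
        for r in manip.cut_out(q,n)[:4]:
            m=r["mask"]; w=W[m]; w=w[~np.isnan(w[:,0])]
            print(q,round(r["score"],2),np.round(r["position"]).tolist(),m.sum(),np.round(np.median(w,0)).tolist(),np.round(np.percentile(w[:,2],[5,95])).tolist())
s=manip.read_state();print(s)
E
```

```text
pics
top {'intrinsics': [[481.051, 0.0, 317.848], [0.0, 481.051, 202.323], [0.0, 0.0, 1.0]], 'pose': [[-0.013, 0.993, -0.113, 435.936], [-1.0, -0.014, -0.005, -34.373], [-0.006, 0.113, 0.994, 1193.483], [0.0, 0.0, 0.0, 1.0]]}
spacer_top 0.91 [410.0, 171.0] 994 [645.0, -256.0, 11.0] [7.0, 15.0]
spacer_top 0.9 [420.0, 106.0] 943 [805.0, -289.0, 11.0] [6.0, 15.0]
spacer_low 0.78 [240.0, 192.0] 996 [598.0, 155.0, 22.0] [17.0, 25.0]
square 0.86 [404.0, 231.0] 707 [499.0, -244.0, 28.0] [7.0, 108.0]
square 0.6 [421.0, 289.0] 335 [361.0, -279.0, 20.0] [13.0, 76.0]
jig 0.77 [224.0, 186.0] 5013 [581.0, 184.0, 11.0] [6.0, 180.0]
post 0.83 [193.0, 202.0] 1096 [562.0, 247.0, 176.0] [37.0, 182.0]
can 0.66 [149.0, 173.0] 557 [646.0, 389.0, 7.0] [2.0, 11.0]
can 0.57 [497.0, 183.0] 1165 [595.0, -436.0, 123.0] [11.0, 132.0]
can 0.34 [193.0, 199.0] 1038 [562.0, 246.0, 176.0] [48.0, 182.0]
band 0.6 [150.0, 176.0] 538 [643.0, 389.0, 7.0] [2.0, 11.0]
band 0.51 [309.0, 135.0] 396 [770.0, -12.0, 18.0] [-2.0, 24.0]
side {'intrinsics': [[459.695, 0.0, 319.729], [0.0, 459.695, 202.108], [0.0, 0.0, 1.0]], 'pose
[... 712 characters left out ...]
ck': 0.8, 'joints': array([-1.30460396e+00,  2.99870173e-01,  1.52098420e+00,  9.54781558e-06,
        1.32070892e+00, -6.65822113e-02]), 'qd': array([ 2.93527384e-05,  5.57333300e-04,  1.29792493e-04,  1.33907698e-04,
       -1.27285499e-03,  6.36955271e-04]), 'effort': array([-4.84668108e-04, -5.31627309e+01, -3.52908611e+01,  7.08439015e-02,
        2.13178690e-02,  1.56234910e-05]), 'eef_pos': array([ 179.67088769, -519.81381286,  404.66864144]), 'eef_rot': array([ 3.14156274e+00, -7.27673849e-06,  3.32772218e-01]), 'wrist_force': array([-0.20705866,  0.51501543, -0.10525922]), 'moment': array([-0.0118597 ,  0.00296154, -0.05766884]), 'finger_force': 0.0, 'finger_gap': 93.74512039847562}
```

Run:
```python
import cv2
t=cv2.imread("pics/top0.png")
cv2.imwrite("pics/top0c.png",cv2.resize(t[60:330,120:520],None,fx=2,fy=2,interpolation=cv2.INTER_CUBIC))
```

```text
(no output)
```

View pics/top0c.png

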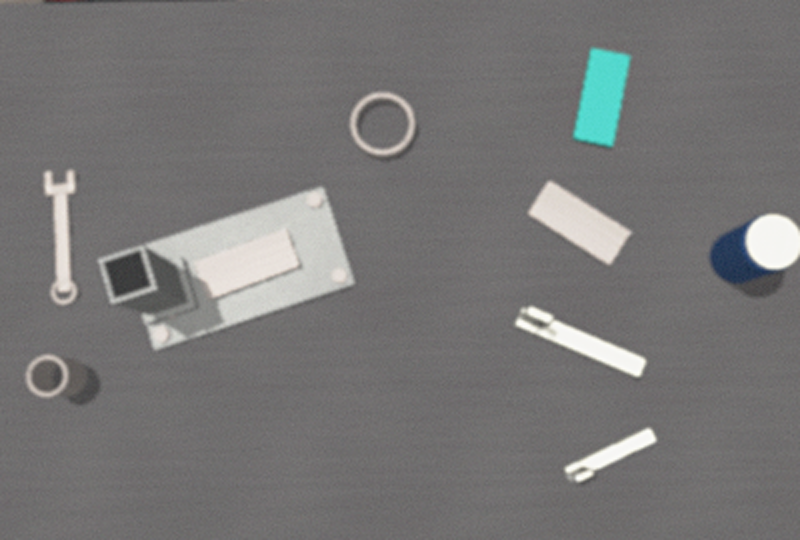

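View pics/side0.png

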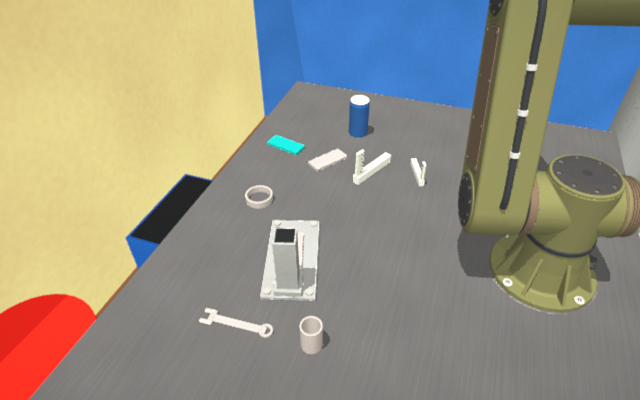

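The top picture shows (full-frame pixels):
- **Plates:** turquoise plate at (421,109) and bare steel plate at (410,171). The steel one is spacer_top, because turquoise is excluded.
- **Squares:** one at (404,231) and a shorter one at (421,289). The longer one, (404,231), is meant.
- **Jig:** at (224,186), with spacer_low at (240,192) and the post at (193,202).

The side view agrees. Next I'll fit the poses and confirm the choices in one crop.

```bash
cat >> h.py <<'E'
from scipy.optimize import minimize
def toplane(name,uv,z):
    c=manip.calibration(name); K=np.array(c["intrinsics"]); T=np.array(c["pose"])
    uv=np.atleast_2d(uv).astype(float)
    r=np.stack([(uv[:,0]-K[0,2])/K[0,0],-(uv[:,1]-K[1,2])/K[1,1],-np.ones(len(uv))],1)@T[:3,:3].T
    o=T[:3,3]; return (o+r*((z-o[2])/r[:,2])[:,None])[:,:2]
def fitrect(name,mask,z,L,Wd,band=2.5):
    """known rectangle L x Wd, mask projected on plane z -> x,y,angle of long side, residual"""
    k=cv2.dilate(mask.astype(np.uint8),np.ones((25,25)))>0
    v,u=np.where(k); P=toplane(name,np.stack([u,v],1),z); m=mask[k].astype(float)
    (cx,cy),(w,h),a=cv2.minAreaRect(P[m>0].astype(np.float32))
    a=np.deg2rad(a)+(0 if w>h else np.pi/2)
    def f(q,b):
        d=P-q[:2]; c,s=np.cos(q[2]),np.sin(q[2])
        e=np.minimum(L/2-abs(d@[c,s]),Wd/2-abs(d@[-s,c]))
        return ((1/(1+np.exp(-np.clip(e/b,-30,30)))-m)**2).mean()
    q=np.array([cx,cy,a])
    for b in(4,1.2): q=minimize(f,q,(b,),method="Nelder-Mead",options=dict(initial_simplex=q+np.array([[0,0,0],[4,0,0],[0,4,0],[0,0,.08]]),xatol=1e-3,fatol=1e-8)).x
    return q,f(q,1.2)*len(m),(w,h)
def proj(name,P):
    c=manip.calibration(name); K=np.array(c["intrinsics"]); T=np.linalg.inv(np.array(c["pose"]))
    q=np.atleast_2d(P)@T[:3,:3].T+T[:3,3]; return np.stack([K[0,0]*q[:,0]/-q[:,2]+K[0,2],K[1,1]*-q[:,1]/-q[:,2]+K[1,2]],1)
E
python3 - <<'E'
from h import *
for n in("top","side"):
    p,d,W=shot(n); hsv=cv2.cvtColor(p,cv2.COLOR_RGB2HSV)
    g=p.astype(int)
    S={}
    for q,z,L,w in(("spacer_top",12,120,50),("spacer_low",22,120,50),("jig",10,260,130)):
        for r in manip.cut_out(q,n)[:2]:
            qq,e,wh=fitrect(n,r["mask"],z,L,w); print(n,q,[round(t) for t in r["position"]],np.round(qq,3),np.rad2deg(qq[2]).round(1),"res",round(e,1),np.round(wh,1),g[r["mask"]].mean(0).round())
    for r in manip.cut_out("square",n)[:2]:
        w=W[r["mask"]]; b=r["mask"]&(W[...,2]<40)&(W[...,2]>12)
        qq,e,wh=fitrect(n,b,28,160,22); print(n,"sq",[round(t) for t in r["position"]],np.round(qq,3),"res",round(e,1),np.round(wh,1)); hi=w[w[:,2]>60]; print(" blade",len(hi),np.round(np.median(hi,0),1) if len(hi) else "")
    r=manip.cut_out("post",n)[0]; m=r["mask"]&(W[...,2]>172); qq,e,wh=fitrect(n,m,180,50,50); print(n,"post",np.round(qq,3),np.round(wh,1),round(e,1))
    # heights
E
python3 - <<'E'
import cv2
t=cv2.imread("pics/top0.png")
cv2.imwrite("pics/crop1.png",cv2.resize(t[90:310,360:460],None,fx=2.7,fy=2.7,interpolation=cv2.INTER_CUBIC))
E
```

```text
top spacer_top [410, 170] [ 645.396 -255.482    0.987] 56.5 res 28.7 [119.4  51. ] [220. 213. 206.]
top spacer_top [420, 106] [ 805.262 -289.542    2.917] 167.2 res 41.3 [ 53.8 123.6] [ 84. 208. 197.]
top spacer_low [242, 194] [598.043 155.174   1.914] 109.6 res 31.8 [ 51.2 120.3] [227. 220. 214.]
top jig [224, 187] [595.679 168.291   1.887] 108.1 res 1438.1 [129.8 293.4] [171. 171. 167.]
top sq [405, 230] [ 495.476 -248.747    1.164] res 89.8 [159.5  23. ]
 blade 74 [ 521.7 -187.8  104.7]
top sq [420, 286] [ 354.356 -257.204    1.941] res 230.2 [ 16.1 112.9]
 blade 35 [ 343.1 -239.3   76.5]
top post [566.789 255.807   1.888] [50.6 51.4] 26.4
side spacer_top [325, 161] [ 645.047 -245.616    1.013] 58.1 res 57.2 [124.2  60.6] [233. 227. 218.]
side spacer_top [284, 145] [ 806.73  -281.114    2.892] 165.7 res 56.7 [ 63.1 124.2] [ 38. 233. 222.]
side spacer_low [300, 251] [701.946 178.865   2.745] 157.3 res 83.0 [  5.2 106.3] [250. 245. 237.]
side jig [289, 264] [597.014 173.773   1.882] 107.8 res 234.0 [131.5 262.4] [191. 191. 184.]
side jig [261, 200] [983.547 -15.919  -4.215] -241.5 res 357.0 [81.9 95.7] [196. 186. 175.]
side sq [419, 169] [ 368.167 -278.105    1.987] res 69.6 [ 21.3 119.3]
 blade 21 [ 342.6 -231.    69.8]
side sq [364, 166] [ 496.363 -234.127    1.169] res 76.0 [169.2  36.5]
 blade 103 [ 523.7 -183.3   86.5]
side post [567.627 263.873   1.882] [50.5 56.3] 39.2
```

View pics/crop1.png

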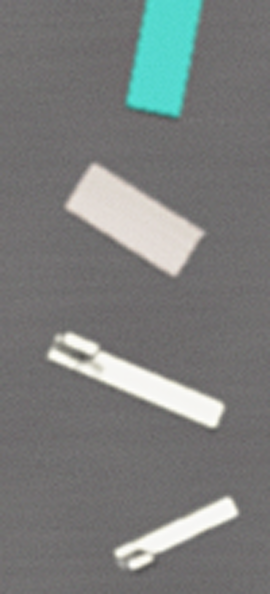

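The crop confirms both choices. The steel plate (not the turquoise one) is spacer_top, at world (645,-255) with its long axis at 0.987 rad. The larger square is at (495.5,-248.7), pointing along 1.166 rad. I'll go to spacer_top now.

```bash
python3 -m creep '{"slide":[[4.6,2.6,0],[4.6,2.6,0],[4.6,2.6,0],[4.6,2.6,0],[4.6,2.6,0],[4.6,2.6,0],[4.6,2.6,0],[4.6,2.6,0]],"turn":[0.08,0.08,0.08,0.08,0.08,0.08,0.08,0.094],"claw":[1,1,1,1,1,1,1,1]}' 30
```

```text
clock: 2.4
eef_pos: [549.1, -310.8, 404.7]
eef_rot: [3.141, 0.0, 0.99]
wrist_force: [-0.8, 0.0, 0.8]
finger_gap: 94.0
finger_force: 0.0
```

```bash
python3 -m creep '{"slide":[[4.8,2.75,-4],[4.8,2.75,-4],[0,0,-4],[0,0,-3.5],[0,0,0]],"turn":[0,0,0,0,0],"claw":[1,1,1,1,1]}' 30
python3 - <<'E'
from h import *
s=manip.read_state(); print(s["eef_pos"],s["eef_rot"])
p,d,W=shot("side","pics/s1.png"); 
# fingertip points: pixels near gripper, lowest
T=s["eef_pos"]; m=(abs(W[...,0]-T[0])<70)&(abs(W[...,1]-T[1])<70)&(W[...,2]>35)&(W[...,2]<110)
w=W[m]; print(m.sum(), np.percentile(w[:,2],[0,2,50])); print(np.round(w[:: max(1,len(w)//12)]-[T[0],T[1],0],0))
E
```

```text
clock: 3.02
eef_pos: [635.2, -261.2, 253.6]
eef_rot: [-3.136, 0.001, 0.987]
wrist_force: [0.0, 0.4, -0.0]
finger_gap: 94.0
finger_force: 0.0
[ 635.22134731 -261.21926825  253.60953544] [-3.13642205e+00  7.71473215e-04  9.86963480e-01]
190 [52.49490486 56.10438106 83.96884334]
[[ 53. -20. 109.]
 [ 36. -28. 100.]
 [ 54. -22.  88.]
 [ 48. -17.  85.]
 [ 46. -20.  76.]
 [ 42. -16.  72.]
 [ 38. -27.  59.]
 [-45.  40. 108.]
 [-48.  37.  99.]
 [-50.  32.  90.]
 [-51.  27.  79.]
 [-36.  39.  73.]
 [-43.  40.  68.]]
```

```bash
python3 -m creep '{"slide":[[0.5,0.3,-1.5],[0.5,0.3,-1.5],[0,0,-1.2],[0,0,-0.8],[0,0,0]],"turn":[0,0,0,0,0],"claw":[1,1,1,1,1]}' 30
```

```text
clock: 3.7
eef_pos: [645.4, -255.5, 205.7]
eef_rot: [-3.141, 0.0, 0.987]
wrist_force: [-0.7, 0.1, -0.1]
finger_gap: 93.7
finger_force: 0.0
```

```bash
python3 -m creep '{"slide":[[0,0,0],[0,0,0],[0,0,0],[0,0,0],[0,0,0],[0,0,0]],"turn":[0,0,0,0,0,0],"claw":[0.45,0.4,0.4,0.4,0.4,0.4]}' 30
```

```text
clock: 4.45
eef_pos: [645.6, -255.5, 206.5]
eef_rot: [3.141, -0.0, 0.987]
wrist_force: [1.6, -1.0, 0.1]
finger_gap: 49.2
finger_force: 30.0
```

```bash
python3 -m creep '{"slide":[[0,0,0],[0,0,-0.2],[0,0,-0.2],[0,0,0],[0,0,0],[0,0,0],[0,0,0]],"turn":[0,0,0,0,0,0,0],"claw":[0.65,0.65,0.65,0.4,0.4,0.4,0.4]}' 40
```

```text
clock: 5.32
eef_pos: [645.5, -255.4, 202.3]
eef_rot: [-3.141, -0.0, 0.987]
wrist_force: [-0.0, -0.2, -2.3]
finger_gap: 49.4
finger_force: 40.0
```

```bash
python3 -m creep '{"slide":[[0,0,2],[0,0,3],[0,0,4],[0,0,4],[0,0,0],[0,0,0]],"turn":[0,0,0,0,0,0],"claw":[0.4,0.4,0.4,0.4,0.4,0.4]}' 40
python3 - <<'E'
from h import *
s=manip.read_state(); T=s["eef_pos"]; print(T,s["eef_rot"],s["wrist_force"],s["finger_gap"])
for n in("top","side"):
    p,d,W=shot(n,f"pics/{n}2.png")
    for r in manip.cut_out("spacer_top",n)[:3]:
        w=W[r["mask"]];w=w[~np.isnan(w[:,0])]; print(n,round(r["score"],2),[round(t) for t in r["position"]],r["mask"].sum(),np.round(np.median(w,0)),np.percentile(w[:,2],[5,50,95]).round(1))
E
```

```text
clock: 6.08
eef_pos: [645.3, -255.3, 331.2]
eef_rot: [-3.14, 0.0, 0.987]
wrist_force: [0.0, -0.3, -4.6]
finger_gap: 49.7
finger_force: 40.0
[ 645.3355562  -255.34404267  331.22207685] [-3.13986488e+00  3.09955547e-04  9.86783340e-01] [ 0.03850267 -0.2719155  -4.59161256] 49.71413393315926
top 0.79 [399, 150] 237 [ 668. -214.  140.] [134.2 140.3 144.4]
top 0.62 [416, 102] 604 [ 826. -282.   11.] [ 1.3 11.2 15.7]
side 0.67 [288, 144] 411 [ 807. -283.   10.] [ 0.1 10.2 13.9]
side 0.63 [324, 129] 338 [ 652. -233.  138.] [131.4 138.5 141.7]
```

```bash
python3 -m creep '{"slide":[[-0.5,4.5,0],[-0.5,5,0],[-0.5,5,0],[-0.5,5,0],[-0.5,5,0],[-0.5,5,0],[-0.5,5,0],[0,0,0]],"turn":[0.1,0.14,0.14,0.14,0.14,0.14,0.127,0],"claw":[0.4,0.4,0.4,0.4,0.4,0.4,0.4,0.4]}' 40
```

```text
clock: 7.28
eef_pos: [610.0, 92.7, 331.8]
eef_rot: [-3.141, -0.001, 1.919]
wrist_force: [1.0, -0.1, -3.8]
finger_gap: 49.7
finger_force: 40.0
```

```bash
python3 -m creep '{"slide":[[-0.4,2,-1.5],[-0.4,2,-2],[-0.3,1.5,-2],[-0.1,0.75,-1.5],[0,0,-1],[0,0,-0.5],[0,0,0]],"turn":[0,0,0,-0.005,0,0,0],"claw":[0.4,0.4,0.4,0.4,0.4,0.4,0.4]}' 40
python3 - <<'E'
from h import *
p,d,W=shot("side","pics/s3.png"); cv2.imwrite("pics/s3c.png",cv2.resize(p[170:310,220:380,::-1],None,fx=4,fy=4,interpolation=cv2.INTER_CUBIC))
E
```

```text
clock: 8.15
eef_pos: [598.7, 151.5, 247.4]
eef_rot: [3.142, 0.0, 1.908]
wrist_force: [0.2, -0.7, -3.9]
finger_gap: 49.6
finger_force: 40.0
```

View pics/s3c.png

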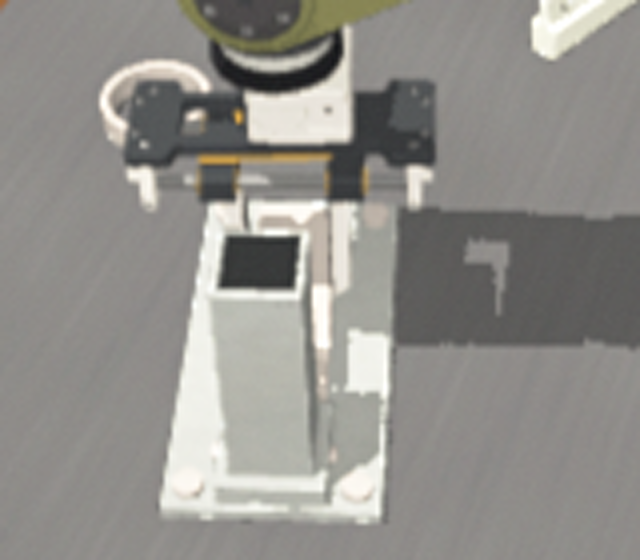

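The side crop shows the plate held crosswise above spacer_low, behind the post and clear of it. Lowering now.

```bash
python3 -m creep '{"slide":[[-0.05,0.35,-0.5],[0,0,-0.8],[0,0,-0.5],[0,0,-0.3],[0,0,0]],"turn":[0.006,0,0,0,0],"claw":[0.4,0.4,0.4,0.4,0.4]}' 40
```

```text
clock: 8.82
eef_pos: [598.1, 155.5, 226.2]
eef_rot: [-3.141, -0.0, 1.915]
wrist_force: [0.1, -0.5, -4.0]
finger_gap: 49.8
finger_force: 40.0
```

```bash
python3 -m creep '{"slide":[[0,0,-0.2],[0,0,-0.1],[0,0,0]],"turn":[0,0,0],"claw":[0.4,0.4,0.4]}' 40
```

```text
clock: 9.2
eef_pos: [598.1, 155.5, 224.2]
eef_rot: [3.141, 0.0, 1.915]
wrist_force: [-3.1, -1.6, 5.3]
finger_gap: 49.6
finger_force: 40.0
```

```bash
python3 -m creep '{"slide":[[0,0,0],[0,0,0],[0,0,-0.4],[0,0,-0.5],[0,0,-0.2],[0,0,0]],"turn":[0,0,0,0,0,0],"claw":[0.7,0.7,0.7,0.7,0.7,0.7]}' 20 && python3 -m creep '{"slide":[[0,0,0],[0,0,0],[0,0,0],[0,0,0],[0,0,0]],"turn":[0,0,0,0,0],"claw":[0.4,0.4,0.4,0.4,0.4]}' 40
```

```text
clock: 9.95
eef_pos: [598.0, 155.5, 212.1]
eef_rot: [-3.141, -0.0, 1.915]
wrist_force: [0.2, -1.3, 0.1]
finger_gap: 65.9
finger_force: 0.0
clock: 10.58
eef_pos: [598.2, 155.6, 212.6]
eef_rot: [3.141, 0.0, 1.915]
wrist_force: [3.1, 1.8, -0.7]
finger_gap: 49.9
finger_force: 40.0
```

```bash
python3 -m creep '{"slide":[[0,0,0],[0,0,0],[0,0,1],[0,0,4],[0,-1,4],[0.5,-5,1],[0.5,-6,0],[0.5,-6,0]],"turn":[0,0,0,0,0,0,0,0],"claw":[0.8,0.8,0.8,0.8,0.8,0.8,0.8,0.8]}' 20; python3 -m creep '{"slide":[[0,-6,0],[0,-6,0],[0,0,0]],"turn":[0,0,0],"claw":[0.8,0.8,0.8]}' 20;  python3 - <<'E'
from h import *
p,d,W=shot("top","pics/t4.png")
for r in manip.cut_out("spacer_low","top")[:3]:
    w=W[r["mask"]]; print(r["score"],r["position"],fitrect("top",r["mask"],34,120,50),np.nanpercentile(w[:,2],[5,50,95]))
cv2.imwrite("pics/t4c.png",cv2.resize(p[150:230,190:290,::-1],None,fx=7,fy=7,interpolation=cv2.INTER_CUBIC))
E
```

```text
clock: 11.58
eef_pos: [612.9, -26.1, 313.5]
eef_rot: [3.141, 0.0, 1.915]
wrist_force: [0.6, 0.2, -0.6]
finger_gap: 75.0
finger_force: 0.0
clock: 11.95
eef_pos: [612.5, -148.2, 313.0]
eef_rot: [3.141, 0.001, 1.91]
wrist_force: [0.3, 0.8, 0.8]
finger_gap: 74.9
finger_force: 0.0
0.53 [253.8, 199.0] (array([675.3620971 ,  84.42356224,   1.55705838]), np.float64(5.9999999999988765), (7.2610087394714355, 2.4492547512054443)) [12.291591   18.63460498 28.60989703]
```

View pics/t4c.png

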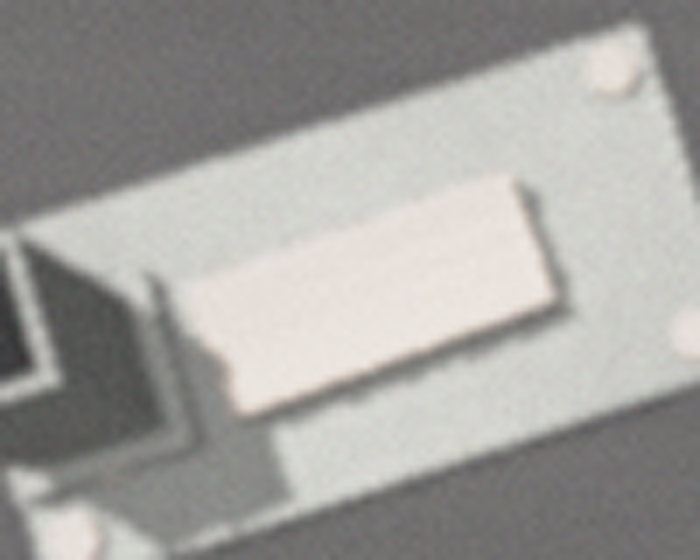

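The top crop shows the upper plate covering the lower one, with only a cast shadow around it (far end at about (266,185) full-frame). To make the ends flush mechanically, I'll push both far ends together with the closed fingers.

```bash
python3 -m creep '{"slide":[[0.3,5,0],[0.3,5,0],[0.3,5,-1.5],[0.3,4,-3],[0.1,2,-3],[0,0.5,-1.5],[0,0,0]],"turn":[0,0,0,0,0,0,0],"claw":[0,0,0,0,0,0,0]}' 20
python3 - <<'E'
from h import *
s=manip.read_state();T=s["eef_pos"];u=np.array([np.cos(1.915),np.sin(1.915)])
d=T[:2]-[598.1,155.4]; print(d@u,d@[-u[1],u[0]],T)
E
```

```text
clock: 12.92
eef_pos: [625.9, 71.0, 222.1]
eef_rot: [-3.14, -0.0, 1.916]
wrist_force: [0.3, 0.1, 0.1]
finger_gap: 8.5
finger_force: 0.0
-88.82704451202808 2.3580611436188477 [625.85468666  70.98743188 222.05709815]
```

```bash
python3 -m creep '{"slide":[[0.2,0.1,-0.5],[-0.2,0.6,-0.4],[-0.25,0.7,0],[0,0,0]],"turn":[0,0,0,0],"claw":[0,0,0,0]}' 20; for i in 1; do python3 -m creep '{"slide":[[-0.07,0.19,0],[0,0,0]],"turn":[0,0],"claw":[0,0]}' 20; done;  python3 -m creep '{"slide":[[-0.03,0.095,0],[0,0,0]],"turn":[0,0],"claw":[0,0]}' 20;  python3 -m creep '{"slide":[[-0.03,0.095,0],[0,0,0]],"turn":[0,0],"claw":[0,0]}' 20;  python3 -m creep '{"slide":[[-0.03,0.095,0],[0,0,0]],"turn":[0,0],"claw":[0,0]}' 20
```

```text
clock: 13.42
eef_pos: [623.4, 85.1, 213.7]
eef_rot: [3.141, 0.0, 1.915]
wrist_force: [0.3, -0.0, 0.3]
finger_gap: 0.4
finger_force: 0.0
clock: 13.68
eef_pos: [622.9, 86.5, 213.5]
eef_rot: [3.141, 0.0, 1.915]
wrist_force: [-0.5, 0.0, 0.2]
finger_gap: 0.2
finger_force: 0.0
clock: 13.92
eef_pos: [622.6, 87.4, 213.4]
eef_rot: [-3.142, -0.0, 1.915]
wrist_force: [-0.6, 0.3, 0.5]
finger_gap: 0.3
finger_force: 0.0
clock: 14.18
eef_pos: [622.2, 88.4, 213.4]
eef_rot: [-3.142, -0.0, 1.915]
wrist_force: [0.3, 0.5, -0.1]
finger_gap: 0.7
finger_force: 0.0
clock: 14.42
eef_pos: [621.9, 89.3, 213.4]
eef_rot: [-3.142, 0.0, 1.915]
wrist_force: [-0.1, 0.1, 0.7]
finger_gap: 0.3
finger_force: 0.0
```

```bash
python3 -m creep '{"slide":[[-0.03,0.095,0],[0,0,0]],"turn":[0,0],"claw":[0,0]}' 20;  python3 -m creep '{"slide":[[-0.03,0.095,0],[0,0,0]],"turn":[0,0],"claw":[0,0]}' 20;  python3 -m creep '{"slide":[[-0.03,0.095,0],[0,0,0]],"turn":[0,0],"claw":[0,0]}' 20;python3 -m creep '{"slide":[[-0.03,0.095,0],[0,0,0]],"turn":[0,0],"claw":[0,0]}' 20
```

```text
clock: 14.68
eef_pos: [621.7, 90.0, 213.4]
eef_rot: [3.141, 0.001, 1.915]
wrist_force: [1.9, -4.3, -0.6]
finger_gap: 0.2
finger_force: 2.3
clock: 14.92
eef_pos: [621.4, 91.2, 213.4]
eef_rot: [-3.142, 0.0, 1.915]
wrist_force: [1.6, -4.3, -0.5]
finger_gap: 0.5
finger_force: 2.3
clock: 15.18
eef_pos: [621.0, 92.2, 213.4]
eef_rot: [-3.142, -0.0, 1.915]
wrist_force: [2.2, -3.4, -0.3]
finger_gap: 0.5
finger_force: 2.0
clock: 15.42
eef_pos: [620.7, 93.2, 213.4]
eef_rot: [-3.142, -0.0, 1.915]
wrist_force: [0.5, -3.6, -0.1]
finger_gap: 1.0
finger_force: 1.9
```

Contact was 4–4.6 N from the start, so the lower plate may be the one sticking out. In that case the top plate would just ride along. I'll grip only the top plate, pull it back about 4 mm so it protrudes, then push both ends flush.

```bash
python3 -m creep '{"slide":[[0.2,-0.6,0],[0,0,2],[0,0,3],[-0.8,2.5,0],[-0.9,2.6,0],[-0.9,2.6,0],[0,0,-1.5],[0,0,0]],"turn":[0,0,0,0,0,0,0,0],"claw":[0,0,0.8,0.8,0.8,0.8,0.8,0.8]}' 20
```

```text
clock: 16.42
eef_pos: [596.7, 163.6, 247.6]
eef_rot: [-3.14, -0.0, 1.915]
wrist_force: [0.6, -0.7, 0.6]
finger_gap: 57.0
finger_force: 0.0
```

```bash
python3 -m creep '{"slide":[[0.03,-0.5,-0.5],[0,0,-0.8],[0,0,-0.7],[0,0,-0.3],[0,0,0]],"turn":[0,0,0,0,0],"claw":[0.8,0.8,0.8,0.8,0.8]}' 20
```

```text
clock: 17.05
eef_pos: [597.1, 159.1, 225.2]
eef_rot: [-3.141, -0.0, 1.915]
wrist_force: [1.0, -0.8, 0.2]
finger_gap: 75.4
finger_force: 0.0
```

```bash
python3 -m creep '{"slide":[[0,0,0],[0,0,0],[0,0,0],[0,0,0],[0.07,-0.19,0],[0.07,-0.19,0],[0,0,0]],"turn":[0,0,0,0,0,0,0],"claw":[0.4,0.4,0.4,0.4,0.4,0.4,0.4]}' 20;  python3 -m creep '{"slide":[[0,0,0],[0,0,0],[0,0,2],[0,0,3],[0.9,-2.5,0],[0.9,-2.5,0],[0.9,-2.5,0],[0,0,0]],"turn":[0,0,0,0,0,0,0,0],"claw":[0.8,0.8,0.8,0.8,0,0,0,0]}' 20
```

```text
clock: 17.92
eef_pos: [598.6, 155.2, 225.5]
eef_rot: [3.141, 0.0, 1.915]
wrist_force: [-0.7, 1.4, 3.4]
finger_gap: 49.3
finger_force: 20.0
clock: 18.92
eef_pos: [625.9, 78.9, 276.7]
eef_rot: [3.14, 0.0, 1.913]
wrist_force: [0.3, 0.1, 0.3]
finger_gap: 38.7
finger_force: 0.0
```

```bash
python3 -m creep '{"slide":[[0,0,-2.5],[0,0,-2.5],[0,0,-1.3],[-0.17,0.47,0],[0,0,0]],"turn":[0,0,0,0,0],"claw":[0,0,0,0,0]}' 20; python3 -m creep '{"slide":[[-0.1,0.28,0],[0,0,0]],"turn":[0,0],"claw":[0,0]}' 20;for k in a; do python3 -m creep '{"slide":[[-0.05,0.14,0],[0,0,0]],"turn":[0,0],"claw":[0,0]}' 20; python3 -m creep '{"slide":[[-0.05,0.14,0],[0,0,0]],"turn":[0,0],"claw":[0,0]}' 20; done
```

```text
clock: 19.55
eef_pos: [623.9, 85.6, 213.6]
eef_rot: [3.14, 0.0, 1.915]
wrist_force: [-0.0, -0.1, 0.4]
finger_gap: 0.7
finger_force: 0.0
clock: 19.8
eef_pos: [622.8, 88.0, 212.9]
eef_rot: [3.141, 0.0, 1.915]
wrist_force: [-0.9, -0.1, 0.3]
finger_gap: 0.6
finger_force: 0.0
clock: 20.05
eef_pos: [622.3, 89.2, 212.5]
eef_rot: [3.142, 0.0, 1.915]
wrist_force: [0.5, -0.2, 0.3]
finger_gap: 0.2
finger_force: 0.0
clock: 20.3
eef_pos: [621.8, 90.5, 212.5]
eef_rot: [3.141, 0.0, 1.915]
wrist_force: [0.4, -2.4, 0.9]
finger_gap: 0.6
finger_force: 0.9
```

```bash
python3 -m creep '{"slide":[[-0.05,0.14,0],[0,0,0]],"turn":[0,0],"claw":[0,0]}' 20; python3 -m creep '{"slide":[[-0.05,0.14,0],[0,0,0]],"turn":[0,0],"claw":[0,0]}' 20;python3 -m creep '{"slide":[[-0.05,0.14,0],[0,0,0]],"turn":[0,0],"claw":[0,0]}' 20; python3 -m creep '{"slide":[[-0.03,0.09,0],[0,0,0]],"turn":[0,0],"claw":[0,0]}' 20
```

```text
clock: 20.55
eef_pos: [621.3, 92.1, 212.4]
eef_rot: [3.142, 0.0, 1.915]
wrist_force: [-0.0, -2.2, 1.4]
finger_gap: 0.1
finger_force: 0.9
clock: 20.8
eef_pos: [620.8, 93.4, 212.4]
eef_rot: [3.142, 0.0, 1.915]
wrist_force: [1.0, -2.2, 0.5]
finger_gap: 0.1
finger_force: 1.4
clock: 21.05
eef_pos: [620.3, 94.7, 212.5]
eef_rot: [3.141, 0.0, 1.915]
wrist_force: [1.8, -4.5, 1.4]
finger_gap: 0.2
finger_force: 2.3
clock: 21.3
eef_pos: [620.0, 95.6, 212.5]
eef_rot: [3.142, 0.0, 1.915]
wrist_force: [0.9, -4.9, 0.8]
finger_gap: 0.4
finger_force: 2.4
```

Force stepped from 2.3 to about 4.8 N as the lower plate engaged, so the ends are flush. One more lateral squeeze over both plates.

```bash
python3 -m creep '{"slide":[[0.2,-0.6,0],[0,0,2.5],[0,0,3],[-0.8,2.2,0],[-0.9,2.4,0],[-0.9,2.4,0],[0,0,-1.5],[0,0,0]],"turn":[0,0,0,0,0,0,0,0],"claw":[0,0,0.75,0.75,0.75,0.75,0.75,0.75]}' 20
```

```text
clock: 22.3
eef_pos: [595.5, 159.6, 250.1]
eef_rot: [-3.138, -0.001, 1.915]
wrist_force: [0.3, 0.6, -0.1]
finger_gap: 57.2
finger_force: 0.0
```

```bash
python3 -m creep '{"slide":[[0.07,0.1,-1],[0,0,-1.3],[0,0,-1.2],[0,0,-0.3],[0,0,0],[0,0,0],[0,0,0],[0,0,0]],"turn":[0,0,0,0,0,0,0,0],"claw":[0.75,0.75,0.75,0.75,0.4,0.4,0.4,0.4]}' 40; python3 -m creep '{"slide":[[0,0,0],[0,0,0],[0,0,3],[0,-1,5],[0,-5,1],[0,-6,0],[0,-6,0],[0,-6,0]],"turn":[0,0,0,-0.05,-0.1,-0.15,-0.15,-0.15],"claw":[0.75,0.75,0.75,0.75,0.75,0.75,0.75,0.75]}' 20
```

```text
clock: 23.3
eef_pos: [596.7, 160.7, 214.8]
eef_rot: [3.141, 0.0, 1.915]
wrist_force: [-0.8, 0.6, 3.7]
finger_gap: 49.8
finger_force: 40.0
clock: 24.3
eef_pos: [596.4, -81.1, 304.5]
eef_rot: [3.141, -0.0, 1.31]
wrist_force: [0.4, -0.2, 0.5]
finger_gap: 70.6
finger_force: 0.0
```

```bash
python3 - <<'E'
from h import *
p,d,W=shot("top")
np.savez("t5.npz",p=p,W=W)
# stack: bright pixels with height ~34
g=p.astype(int).sum(2)/3
x,y=W[...,0],W[...,1]
m=(g>212)&(abs(x-596)<60)&(abs(y-160)<75)&(W[...,2]>24)&(W[...,2]<45)
n,l,st,c=cv2.connectedComponentsWithStats(m.astype(np.uint8)); k=1+st[1:,4].argmax(); print(fitrect("top",l==k,34,120,50))
for r in manip.cut_out("square","top")[:2]:
    b=r["mask"]&(W[...,2]<40)&(W[...,2]>12); print(r["position"],fitrect("top",b,28,160,22))
E
python3 -m creep '{"slide":[[-2,-3,1],[-2.1,-3.6,1],[-2.1,-3.6,1],[-2.1,-3.6,0],[-2,-3.4,-0.5],[0,0,0]],"turn":[-0.025,-0.03,-0.03,-0.03,-0.03,0],"claw":[0.75,0.75,0.75,0.75,0.75,0.75]}' 20
```

```text
(array([596.95711279, 159.58439008,   1.91477774]), np.float64(87.0734326779336), (48.39421081542969, 116.03135681152344))
[423.8, 286.2] (array([ 354.36978562, -257.49215601,    1.94037045]), np.float64(226.67339187568547), (16.729633331298828, 112.833740234375))
[403.0, 229.0] (array([ 495.52590241, -249.00501283,    1.17001976]), np.float64(85.47476210102488), (159.95394897460938, 22.85852813720703))
clock: 25.15
eef_pos: [492.8, -252.4, 329.1]
eef_rot: [-3.141, -0.0, 1.168]
wrist_force: [0.7, 0.4, 0.1]
finger_gap: 70.2
finger_force: 0.0
```

```bash
python3 -m creep '{"slide":[[0.05,-0.05,-4],[0,0,-4],[0,0,-2.5],[0,0,-1.2],[0,0,-0.5],[0,0,0]],"turn":[0,0,0,0,0,0],"claw":[0.75,0.75,0.75,0.75,0.75,0.75]}' 20;  python3 -m creep '{"slide":[[0,0,0],[0,0,0],[0,0,0],[0,0,0],[0,0,0],[0,0,0]],"turn":[0,0,0,0,0,0],"claw":[0.1,0.1,0.1,0.1,0.1,0.1]}' 40
```

```text
clock: 25.9
eef_pos: [494.5, -251.6, 208.0]
eef_rot: [3.141, 0.0, 1.17]
wrist_force: [0.5, -0.3, 0.0]
finger_gap: 70.3
finger_force: 0.0
clock: 26.65
eef_pos: [494.2, -251.8, 207.5]
eef_rot: [3.141, 0.0, 1.17]
wrist_force: [0.6, -0.6, 0.8]
finger_gap: 21.5
finger_force: 39.9
```

```bash
python3 -m creep '{"slide":[[0,0,4],[0,0,5],[1.4,3,0],[1.6,5.2,0],[1.6,5.2,0],[1.6,5.2,0],[1.6,5.2,0],[0,0,0]],"turn":[0,0,0.1,0.12,0.12,0.12,0.12,0],"claw":[0.1,0.1,0.1,0.1,0.1,0.1,0.1,0.1]}' 40
```

```text
clock: 27.65
eef_pos: [572.5, -10.7, 296.8]
eef_rot: [-3.141, -0.001, 1.755]
wrist_force: [0.7, -0.1, -3.9]
finger_gap: 21.8
finger_force: 39.9
```

```bash
python3 -m creep '{"slide":[[1,4,-1],[1,4,-1],[1,3.5,-1],[0.55,2.2,-0.7],[0,0,-0.4],[0,0,0]],"turn":[0.03,0.04,0.04,0.021,0,0],"claw":[0.1,0.1,0.1,0.1,0.1,0.1]}' 40
python3 - <<'E'
from h import *
T=manip.read_state()["eef_pos"];yaw=1.886;u=np.array([np.cos(yaw),np.sin(yaw)]);d=T[:2]-[566.8,255.8];print(d@u,d@[-u[1],u[0]])
p,dd,W=shot("side","pics/s6.png")
p,dd,W=shot("top","pics/t6.png")
for r in manip.cut_out("square","top")[:2]:
    w=W[r["mask"]]; print(r["position"],r["score"],np.nanmedian(w,0)); hi=w[(w[:,2]>125)]; print(len(hi),np.median(hi,0))
cv2.imwrite("pics/t6c.png",cv2.resize(p[150:230,180:280,::-1],None,fx=7,fy=7,interpolation=cv2.INTER_CUBIC))
E
```

```text
clock: 28.4
eef_pos: [607.6, 122.2, 256.0]
eef_rot: [-3.141, 0.0, 1.88]
wrist_force: [-0.5, -0.1, -2.9]
finger_gap: 21.5
finger_force: 39.9
-139.67217544163833 2.6738342377575535
[420.7, 287.4] 0.7 [ 359.15497996 -276.75857138   19.00872482]
0 [nan nan nan]
[274.0, 178.5] 0.51 [619.70743699  68.5792005   76.2118776 ]
17 [588.24167359 180.13779765 159.73904945]
  return _methods._mean(a, axis=axis, dtype=dtype,
  ret = um.true_divide(
```

View pics/t6c.png

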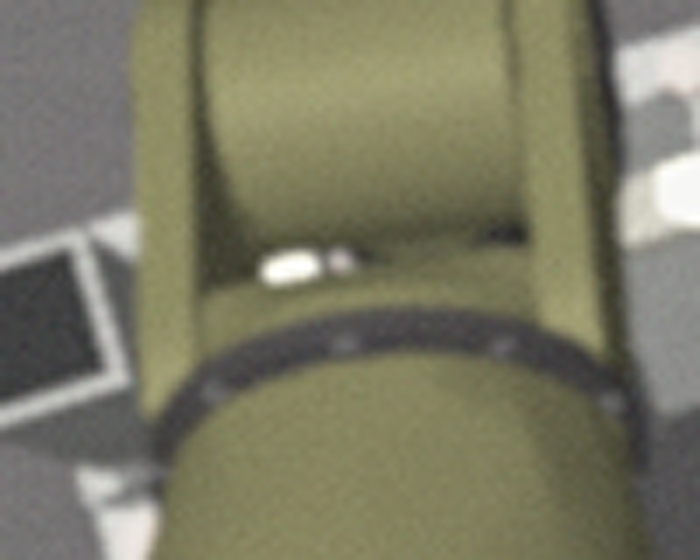

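The top crop shows the blade tip (full-frame ~(222,188)) pointing at the post face (edge at ~(196,201)), and the arm is clear of the post. I'll centre it, descend to about 2 mm above the stack, and advance.

```bash
python3 -m creep '{"slide":[[0.25,0.1,-0.6],[-0.2,0.6,-0.4],[-0.3,0.9,-0.1],[-0.3,0.9,0],[0,0,0]],"turn":[0.006,0,0,0,0],"claw":[0.1,0.1,0.1,0.1,0.1]}' 40
python3 - <<'E'
from h import *
s=manip.read_state();T=s["eef_pos"];yaw=1.886;u=np.array([np.cos(yaw),np.sin(yaw)]);d=T[:2]-[566.8,255.8];print(d@u,d@[-u[1],u[0]],s["moment"])
E
```

```text
clock: 29.18
eef_pos: [601.9, 149.2, 245.5]
eef_rot: [3.141, -0.0, 1.888]
wrist_force: [1.2, 0.6, -3.1]
finger_gap: 21.6
finger_force: 39.9
-112.26277668993814 -0.2963927696290085 [-0.08521951 -0.13133094 -0.01620935]
```

```bash
python3 -m creep '{"slide":[[0,0,-0.2],[0,0,-0.1],[0,0,0]],"turn":[0,0,0],"claw":[0.1,0.1,0.1]}' 40; python3 -m creep '{"slide":[[-0.06,0.19,0],[0,0,0]],"turn":[0,0],"claw":[0.1,0.1]}' 40; python3 -m creep '{"slide":[[-0.03,0.1,0],[0,0,0]],"turn":[0,0],"claw":[0.1,0.1]}' 40
```

```text
clock: 29.55
eef_pos: [602.2, 148.0, 242.3]
eef_rot: [-3.141, -0.0, 1.887]
wrist_force: [-0.3, -0.1, -3.0]
finger_gap: 22.1
finger_force: 39.9
clock: 29.8
eef_pos: [601.5, 150.2, 242.5]
eef_rot: [3.142, -0.0, 1.887]
wrist_force: [-0.9, -0.7, -3.4]
finger_gap: 21.4
finger_force: 39.9
clock: 30.05
eef_pos: [601.2, 151.2, 242.4]
eef_rot: [-3.142, -0.0, 1.887]
wrist_force: [0.7, -0.4, -4.0]
finger_gap: 22.1
finger_force: 39.9
```

```bash
for k in a; do python3 -m creep '{"slide":[[-0.03,0.1,0],[0,0,0]],"turn":[0,0],"claw":[0.1,0.1]}' 40;python3 -m creep '{"slide":[[-0.03,0.1,0],[0,0,0]],"turn":[0,0],"claw":[0.1,0.1]}' 40;  python3 -m creep '{"slide":[[-0.03,0.1,0],[0,0,0]],"turn":[0,0],"claw":[0.1,0.1]}' 40; done
```

```text
clock: 30.3
eef_pos: [600.9, 152.2, 242.4]
eef_rot: [3.142, 0.0, 1.887]
wrist_force: [-0.2, -0.0, -3.4]
finger_gap: 21.9
finger_force: 39.9
clock: 30.55
eef_pos: [600.6, 153.1, 242.4]
eef_rot: [-3.142, 0.0, 1.887]
wrist_force: [0.6, -0.0, -3.7]
finger_gap: 21.5
finger_force: 39.9
clock: 30.8
eef_pos: [600.3, 154.1, 242.4]
eef_rot: [3.142, -0.0, 1.887]
wrist_force: [-0.2, 0.2, -3.4]
finger_gap: 21.5
finger_force: 39.9
```

```bash
for k in a; do python3 -m creep '{"slide":[[-0.03,0.1,0],[0,0,0]],"turn":[0,0],"claw":[0.1,0.1]}' 40;python3 -m creep '{"slide":[[-0.015,0.05,0],[0,0,0]],"turn":[0,0],"claw":[0.1,0.1]}' 40;  python3 -m creep '{"slide":[[-0.015,0.05,0],[0,0,0]],"turn":[0,0],"claw":[0.1,0.1]}' 40; done; python3 -c "
from cell import manip;print(manip.read_state()['moment'])"
```

```text
clock: 31.05
eef_pos: [600.2, 154.6, 242.4]
eef_rot: [-3.141, 0.001, 1.887]
wrist_force: [1.1, -5.1, -3.7]
finger_gap: 21.4
finger_force: 39.9
clock: 31.3
eef_pos: [600.1, 154.8, 242.4]
eef_rot: [-3.142, 0.001, 1.886]
wrist_force: [2.8, -8.3, -3.3]
finger_gap: 21.7
finger_force: 39.9
clock: 31.55
eef_pos: [600.1, 155.0, 242.4]
eef_rot: [-3.142, 0.002, 1.886]
wrist_force: [3.4, -11.8, -4.1]
finger_gap: 21.4
finger_force: 39.9
[-2.0169313  -0.67671627 -0.02988806]
```

```bash
for k in a; do python3 -m creep '{"slide":[[0.04,-0.13,0],[0,0,-0.05],[0,0,0]],"turn":[0,0,0],"claw":[0.1,0.1,0.1]}' 40;python3 -m creep '{"slide":[[0,0,-0.05],[0,0,0]],"turn":[0,0],"claw":[0.1,0.1]}' 40;  python3 -m creep '{"slide":[[0,0,-0.05],[0,0,0]],"turn":[0,0],"claw":[0.1,0.1]}' 40; done; python3 -c "
from cell import manip;print(manip.read_state()['moment'])"
```

```text
clock: 31.92
eef_pos: [600.3, 154.6, 242.1]
eef_rot: [3.141, 0.001, 1.887]
wrist_force: [0.9, -5.5, -1.4]
finger_gap: 21.7
finger_force: 39.9
clock: 32.17
eef_pos: [600.3, 154.7, 241.7]
eef_rot: [3.141, 0.001, 1.887]
wrist_force: [1.7, -5.2, -0.7]
finger_gap: 21.6
finger_force: 39.9
clock: 32.42
eef_pos: [600.3, 154.7, 241.5]
eef_rot: [3.141, 0.001, 1.887]
wrist_force: [0.1, -5.8, 1.8]
finger_gap: 21.7
finger_force: 39.9
[-1.01839853 -0.03982529  0.01858826]
```

```bash
python3 -m creep '{"slide":[[0,0,-0.05],[0,0,0]],"turn":[0,0],"claw":[0.1,0.1]}' 40;  python3 -m creep '{"slide":[[0,0,-0.05],[0,0,0],[0,0,0]],"turn":[0,0,0],"claw":[0.1,0.1,0.1]}' 40
python3 - <<'E'
from h import *
s=manip.read_state();print(s["moment"],s["eef_rot"])
p,d,W=shot("side","pics/s7.png"); cv2.imwrite("pics/s7c.png",cv2.resize(p[180:310,240:350,::-1],None,fx=4.5,fy=4.5,interpolation=cv2.INTER_CUBIC))
r=manip.cut_out("square","side")
for q in r[:2]:
  w=W[q["mask"]]; print(q["position"],np.nanmedian(w,0),np.nanpercentile(w[:,2],[2,98]))
E
```

```text
clock: 32.67
eef_pos: [600.3, 154.6, 241.5]
eef_rot: [3.141, 0.001, 1.887]
wrist_force: [-2.5, -4.9, 6.1]
finger_gap: 22.0
finger_force: 39.9
clock: 33.05
eef_pos: [600.3, 154.7, 241.5]
eef_rot: [3.141, 0.001, 1.887]
wrist_force: [-5.8, -6.0, 11.4]
finger_gap: 21.5
finger_force: 39.9
[-1.23977909  0.96404396 -0.02365206] [3.14058499e+00 6.68332045e-04 1.88687224e+00]
[418.6, 168.4] [ 356.6514443  -258.5095769    18.75321854] [-1.32340869 76.32011531]
[290.6, 221.4] [620.64072928 110.54033089  61.39806933] [ 57.80465208 145.78219344]
```

View pics/s7c.png

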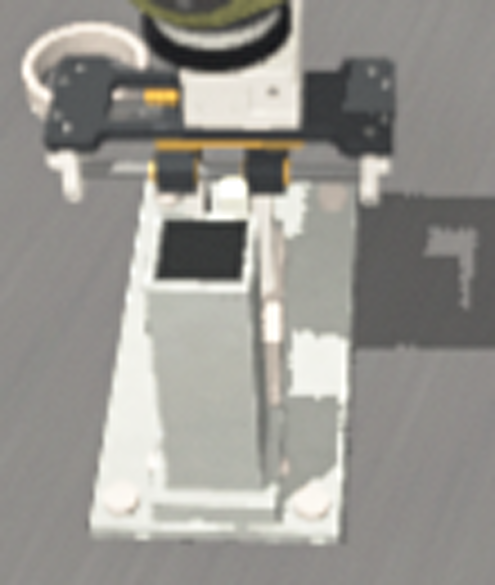

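The side crop shows the blade centred behind the post's face, with the arm clear. The downward push is more than needed and builds sideways force, so I'll ease it.

```bash
python3 -m creep '{"slide":[[0,0,0.05],[0,0,0],[0,0,0]],"turn":[0,0,0],"claw":[0.1,0.1,0.1]}' 40;  python3 -m creep '{"slide":[[-0.03,0.02,0],[0,0,0],[0,0,0]],"turn":[0,0,0],"claw":[0.1,0.1,0.1]}' 40
python3 - <<'E'
from h import *
s=manip.read_state();print(s["moment"],s["eef_rot"])
p,d,W=shot("top","pics/t8.png"); cv2.imwrite("pics/t8c.png",cv2.resize(p[140:230,180:300,::-1],None,fx=6,fy=6,interpolation=cv2.INTER_CUBIC))
E
```

```text
clock: 33.52
eef_pos: [600.3, 154.7, 241.5]
eef_rot: [3.141, 0.001, 1.887]
wrist_force: [-1.5, -5.4, 6.4]
finger_gap: 21.4
finger_force: 39.9
clock: 33.9
eef_pos: [600.2, 154.7, 241.5]
eef_rot: [3.14, 0.001, 1.887]
wrist_force: [0.6, -6.9, 4.4]
finger_gap: 21.6
finger_force: 39.9
[-1.32726011  0.05128825 -0.03969528] [3.14014201e+00 1.01319450e-03 1.88675645e+00]
```

View pics/t8c.png

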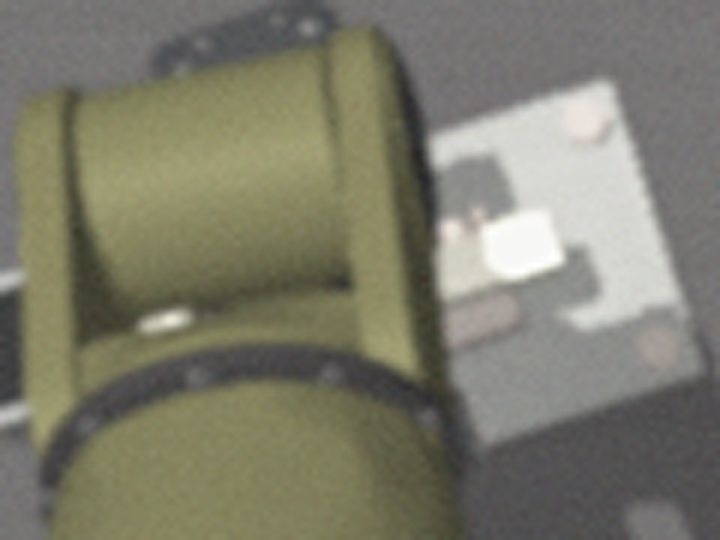

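The top crop shows the beam lying along the stack, with stack edges visible on both sides (at ~(257,178) and ~(260,193)). The square is pressed about 7 N into the post and 4 N down, with no side force. Handing in.

```bash
python3 -c "
from cell import manip
print(manip.sign_off())"
```

```text
the job is handed in; nothing more can be done
None
```

The job is handed in at about 34 s: the plates are stacked and squared up by pushing their ends and squeezing their sides, and the square is held on the stack, pressed lightly against the middle of the post's face; how flush the stack is and the final fit were judged by touch and force, because the arm and post blocked most of the camera view.

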